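Heft two closed tins and set out the full one

ROBOT

A 6-joint arm with a two-finger parallel gripper is mounted at the origin on a cart in front of the work surface, level with it; the furniture and walls round the work are solid. World frame = base frame: x ahead of the robot, y to its left, z up, the work surface at z = 0. Lengths are in m, angles in rad, forces in N, time in s.
With the tool pointing down it reaches from about 0.325 to 0.75 m from the base axis. Payload 7.6 kg.
Tool frame: the origin (TCP) lies on the centre line of the jaws, within the pads' length; the fingertips stand 17 mm ahead of it and the grasp point (between the pads) lies 2 mm behind it (ctrl.finger_overhang is the z of the fingertips in the tool frame, in m); z points along the fingers, y is the line along which they close (so a half turn about z gives the same grasp; the last joint's range is limited). The gripper opens to 85 mm and grips with 20 to 120 N. Pads are 22 mm wide; open, the fingers measure 114 mm over their backs; the gripper's body (76 mm by 85 mm) begins 54 mm behind the grasp point. The pads swing forward as they close: fully open they stand 13 mm farther back than shut.
Start: joints at [-0.07, 0.052, 1.401, -0, 1.689, -0.07], TCP at [0.525, 0, 0.248] pointing down, gripper open.
Joint ranges: [-2.9, 2.9], [-0.91, 2.17], [0.12, 2.37], [-1.06, 4.2], [0.26, 2.73], [-2.93, 2.93]. Speed limits (rad/s): [2.57, 2.57, 3.01, 3.14, 3.14, 3.14].

INTERFACE

Orientations are given as a 3x3 rotation matrix whose columns are the frame's x, y, z axes.
In Python, from cell import telemetry, read_camera, camera_info, sign_off, trace, pinpoint, ctrl gives the robot as it stands.
- The arm moves only by the tool arm_command, never from a script. Its argument "increments" is a list that holds one entry, the list of rows, each a list of 5 numbers: the shift along the tool's x, y, z in m, then the turn about the tool's z in rad, then the gripper's target within -1 to 1 (shut at 1, half-way at 0, fully open at -1). In form: [[[dx, dy, dz, roll, fingers], ...]]. A call has 1 to 20 rows; each row is the pose to reach, as a shift and turn from the pose commanded when the call began, along the tool's axes at that moment; what a row does not reach only later rows make up. A row lasts 1/8 s, in which the tool goes at most 62.5 mm and 10.7 degrees, less where a joint would pass 70% of its speed; a pose out of reach is approached as far as the arm can. A call with a gripper value outside its range is refused whole. The fingers move at their own pace and stop on an object; the grip force is fixed at half the most. Time passes only in rows, so rows that repeat a pose let the fingers close. It gives the time, the measured TCP pose, the force, the opening and the grip force at its end, in the units of the state.
- telemetry.observe(): the state, without advancing time (a new reading comes with each control period).
- read_camera(name): name is "scene" or "side" or "wrist"; returns (picture, depth): 384x512x3 uint8, red, green, blue; 384x512 float32, m along the optical axis (not along the pixel's ray), 0 where there is no reading.
- camera_info(name): a dict with "camera_matrix" (3x3 intrinsics, pixels), "dist_coeffs" ([k1, k2, p1, p2, k3] as OpenCV has them; the pictures are not rectified), "extrinsics" (4x4, takes a point from camera to world coordinates). Camera axes: x right, y down, z forward; pixel columns grow to the right and rows downward; lengths in m; the calibration is good to about 2 mm. A picture is of the moment at which its call begins: read the wrist's pose just before it. camera_info takes no time and is no camera call; for the wrist camera it gives the pose at the moment of the call.
- sign_off(): hands the job in; it is judged then, once.
Trained networks look in the newest picture that a camera, given by its name, has taken for a name from the list of things; names that differ only in an ending like _2 or _b are one class to them, and where a whole thing is asked for, a point or a joint stands for the part that bears it (a point fixed in the world has none). Each returns a list of dicts, best first, with "score" (0 to 1); they miss things now and then, are a little off and sometimes report something else, mostly with a low value. They report only what shows in the picture. A call takes as long as a camera call. They do not tell look-alikes from the thing itself.
- trace(camera, thing): "region" (384x512 bool, what is visible of it) and "at" ([column, row] in pixels, amid what is visible of it).
- pinpoint(camera, thing): "at" ([column, row] in pixels: a listed point, or the origin of a listed thing).
The state is a dict: "time": time; "joints": joint angles; "joint_vel": joint speeds; "effort": joint torques, N m; "ee_pos": TCP position; "tool_rot": TCP orientation; "force": force on the tool from outside, world axes, zero at the start; "torque": the same for the moment, N m; "finger_gap": finger opening in m; "finger_force": force on a finger pad.
Only numpy, scipy, OpenCV 4.12 (cv2) and the standard library are available. Lean on these libraries where they do the work, as an engineer would, in place of code of your own. Each camera call takes 0.05 s, during which the arm holds its last target. There are 200 camera calls.

TASK

One of the two closed tins, red or blue, is packed with steel cutters and the other is nearly empty: lift the red tin clear of the table and put it down again, then lift the blue one, to feel which is heavier. Stand the heavier tin in the middle of the lemon board and leave the lighter one standing on the bare table clear of the board. Keep the tins upright, set them down gently rather than dropping them, and leave everything else on the table where it is.

Things in the scene. Friction and masses are not known exactly. Their poses are not given: they have to be found in the camera images.
- red_tin: Closed red tin, loose, upright on the table; lid stays shut. 62 mm along x, 110 along y, 72 tall (z up), straight rigid sides: grip from above across the 62 mm, mid-length, about 60 N. Origin: centre of the underside. Weighs about 0.2 kg (nearly empty) or 0.55 to 0.80 kg (full), load near the middle; which tin is full varies and does not show.
- blue_tin: Closed blue tin, loose, upright on the table; lid stays shut. 62 mm along x, 110 along y, 72 tall (z up), straight rigid sides: grip from above across the 62 mm, mid-length, about 60 N. Origin: centre of the underside. Weighs about 0.2 kg (nearly empty) or 0.55 to 0.80 kg (full), load near the middle; which tin is full varies and does not show.
- lemon_board: White breakfast board with a lemon print, lying flat and fixed on the table, 200 mm along its x, 165 mm along its y, 5 mm thick. The origin is the centre of its underside, at table height z = 0; its top is 5 mm higher.
- jam_jar: Bystander: jam jar with a white cap, 70 mm wide, 99 mm tall; standing loose on the table, origin at the centre of its underside. Leave it alone.
- kitchen_timer: Bystander: red and white kitchen timer, 68 mm wide, 60 mm tall; standing loose on the table, origin at the centre of its underside. Leave it alone.
- staff_mug: Bystander: white mug with a handle, 83 mm across (113 with handle), 93 mm tall; standing loose on the table, origin at the centre of its underside. Leave it alone.
- ring_cutter_0: Bystander: round steel cutter, 68 mm across, 38 mm tall; standing loose on the table, origin at the centre of its underside. Leave it alone.
- ring_cutter_1: Bystander: round steel cutter, 52 mm across, 38 mm tall; standing loose on the table, origin at the centre of its underside. Leave it alone.
Things that resemble listed ones, but are neither listed nor needed, are in the scene too. What is shaped like the blue_tin but orange is not meant.

How it is judged:
By the outcome, as a careful person would: the job done as asked, in the order asked, and still so for the second after the job is handed in, with the robot touching nothing.
It also fails if it takes over 72 s, if anything falls off the work surface, if the arm or the gripper's body presses on something with over 40 N, if the wrist force passes 120 N, or if a joint passes its speed limit or range.

## Working session

There is one attempt and no reset: what is moved stays moved. The work goes in short steps, Python scripts to look and compute and a tool call to move; the robot and the scene stay as the last step left them, time stands still between calls to the robot, and variables do not carry over. Pictures are saved under pics/ and viewed, at most 10 in all, crops included, and the job is handed in when it is done.

Besides the shell and the picture viewer there is one more tool, called after "Request:" as a command line: name --argument value ..., lists and objects as JSON in quotes. arm_command: Moves the arm, as the interface text tells. Its arguments: {"type":"object","properties":{"increments":{"type":"array"}},"required":["increments"]}

```bash
mkdir -p pics
cat > h.py <<'E'
import numpy as np, cv2
from cell import telemetry, read_camera, camera_info, sign_off, trace, pinpoint, ctrl
def cloud(cam, depth):
    i=camera_info(cam); K=np.array(i["camera_matrix"]); d=np.array(i["dist_coeffs"]); T=np.array(i["extrinsics"])
    v,u=np.mgrid[0:384,0:512]
    p=cv2.undistortPoints(np.stack([u,v],-1).reshape(-1,1,2).astype(np.float64),K,d).reshape(384,512,2)
    P=np.concatenate([p*depth[...,None],depth[...,None]],-1)
    return P@T[:3,:3].T+T[:3,3]
E
python3 - <<'E'
from h import *
s=telemetry.observe(); print(s["time"],s["ee_pos"],s["tool_rot"],s["force"],s["finger_gap"])
out=[]
for c in ["scene","side"]:
    im,d=read_camera(c); W=cloud(c,d); out.append(im)
    print(c,np.array(camera_info(c)["extrinsics"])[:3,3])
    for n in ["red_tin","blue_tin","lemon_board","jam_jar","kitchen_timer","staff_mug","ring_cutter_0","ring_cutter_1"]:
        for r in trace(c,n)[:3]:
            if r["score"]<.2: continue
            m=r["region"]&(d>0); P=W[m]
            top=P[P[:,2]>np.percentile(P[:,2],95)-.006]
            rc=cv2.minAreaRect((top[:,:2]*1000).astype(np.float32))
            print(n,round(r["score"],2),np.round(r["at"]),m.sum(),"zmax",np.round(np.percentile(P[:,2],95),3),"rect",np.round(rc[0]),np.round(rc[1]),round(rc[2],1), np.round(np.median(im[m],0)))
cv2.imwrite("pics/a.png",out[0][...,::-1]);cv2.imwrite("pics/b.png",out[1][...,::-1])
E
```

```text
0.0 [5.24725219e-01 2.11489806e-05 2.47460125e-01] [[ 8.78314235e-05  9.99998772e-01 -1.56497515e-03]
 [ 9.99999990e-01 -8.76632227e-05  1.07546562e-04]
 [ 1.07409239e-04 -1.56498458e-03 -9.99998770e-01]] [-0.457323   -0.21965045 -0.00319582] 0.08541848840722721
scene [-0.21693823 -0.74092094  0.8554219 ]
blue_tin 0.83 [202. 152.] 722 zmax 0.076 rect [542. 448.] [187.  98.] 20.8 [124.  94.  60.]
blue_tin 0.73 [151. 158.] 723 zmax 0.075 rect [401. 522.] [ 62. 112.] 14.7 [127.  93.  61.]
blue_tin 0.6 [191. 174.] 866 zmax 0.075 rect [445. 354.] [ 67. 112.] 21.7 [ 74.  85. 106.]
lemon_board 0.79 [270. 207.] 1933 zmax 0.01 rect [578.  60.] [201. 167.] 1.9 [180. 176. 157.]
lemon_board 0.34 [208. 224.] 400 zmax 0.039 rect [363. 104.] [68. 64.] 81.1 [116. 113. 112.]
jam_jar 0.75 [242. 148.] 612 zmax 0.101 rect [695. 373.] [67. 62.] 70.8 [119. 102. 102.]
kitchen_timer 0.62 [270. 168.] 273 zmax 0.055 rect [712. 221.] [17. 14.] 25.4 [131.  82.  81.]
ring_cutter_0 0.7 [210. 220.] 389 zmax 0.039 rect [362. 103.] [66. 66.] 12.3 [117. 113. 112.]
ring_cutter_0 0.59 [245. 244.] 320 zmax 0.038 rect [3
[... 780 characters left out ...]
 [570. 202.] [480.  38.] 56.5 [97. 74. 72.]
staff_mug 0.81 [362. 232.] 933 zmax 0.092 rect [ 731. -275.] [86. 79.] 35.0 [107. 101.  95.]
ring_cutter_0 0.69 [230. 241.] 222 zmax 0.037 rect [380. -31.] [50. 48.] 16.9 [94. 90. 85.]
ring_cutter_0 0.64 [206. 221.] 282 zmax 0.036 rect [365. 101.] [68. 57.] 65.1 [99. 94. 90.]
ring_cutter_0 0.63 [263. 209.] 1533 zmax 0.008 rect [579.  60.] [166. 204.] 89.9 [182. 170. 143.]
ring_cutter_1 0.69 [230. 241.] 222 zmax 0.037 rect [380. -31.] [50. 48.] 16.9 [94. 90. 85.]
ring_cutter_1 0.64 [206. 221.] 282 zmax 0.036 rect [365. 101.] [68. 57.] 65.1 [99. 94. 90.]
ring_cutter_1 0.63 [263. 209.] 1533 zmax 0.008 rect [579.  60.] [166. 204.] 89.9 [182. 170. 143.]
```

View pics/a.png

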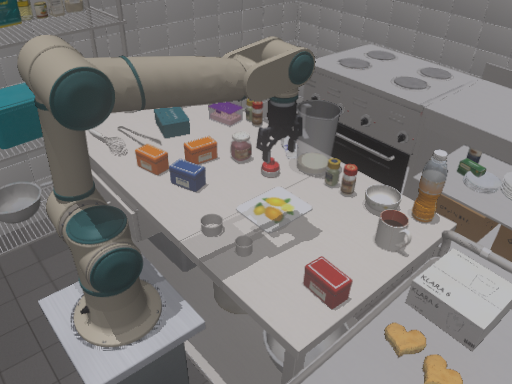

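View pics/b.png

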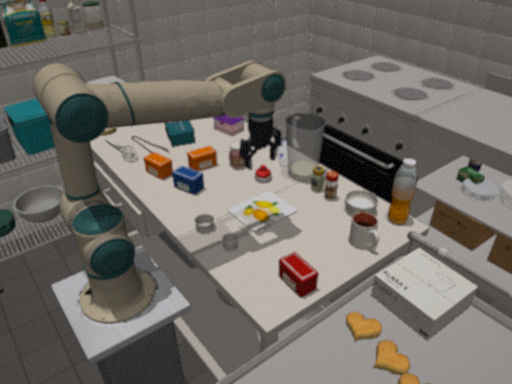

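The scene camera shows the red tin at about (328,281), the blue tin at (187,175), two orange decoys at (152,158) and (201,151), and the board at (274,208). The side camera agrees. I'll move above the red tin first.

Request:
arm_command --increments '[[[-0.03,-0.01,0,0.02,-1],[-0.08,-0.025,0,0.04,-1],[-0.13,-0.04,0,0.07,-1],[-0.18,-0.055,0,0.07,-1],[-0.23,-0.07,0,0.07,-1],[-0.265,-0.08,0,0.07,-1],[-0.282,-0.086,0,0.07,-1],[-0.282,-0.086,0,0.07,-1],[-0.282,-0.086,0,0.07,-1],[-0.282,-0.086,0,0.07,-1]]]'

```text
time: 2.15
ee_pos: [0.4395, -0.2809, 0.2484]
tool_rot: [[0.068, 0.998, 0.0], [0.998, -0.068, 0.0], [0.0, 0.0, -1.0]]
force: [1.0, 0.1, 0.1]
finger_gap: 0.0851
finger_force: 0.0
```

```bash
cat > w.py <<'E'
from h import *
import sys
def look(name,png=None,hue=None):
    s=telemetry.observe(); print(s["time"],np.round(s["ee_pos"],4),"R",np.round(s["tool_rot"],3).tolist(),"F",np.round(s["force"],2),"gap",round(s["finger_gap"],4))
    T=camera_info("wrist"); im,d=read_camera("wrist"); W=cloud("wrist",d)
    if png: cv2.imwrite(png,im[...,::-1])
    for r in trace("wrist",name)[:3]:
        m=r["region"]&(d>0); P=W[m]; zt=np.percentile(P[:,2],90)
        top=P[abs(P[:,2]-zt)<.006]; rc=cv2.minAreaRect((top[:,:2]*1000).astype(np.float32))
        print(name,round(r["score"],2),np.round(r["at"]),m.sum(),"z",round(np.median(top[:,2]),4),"rect",np.round(rc[0],1),np.round(rc[1]),round(rc[2],1),np.median(im[m],0))
if __name__=="__main__": look(*sys.argv[1:])
E
python3 w.py red_tin pics/c.png
```

```text
2.15 [ 0.4395 -0.2809  0.2484] R [[0.068, 0.998, 0.0], [0.998, -0.068, 0.0], [0.0, 0.0, -1.0]] F [1.05 0.11 0.11] gap 0.0851
red_tin 0.92 [258. 155.] 8238 z 0.0718 rect [ 440.7 -280.8] [110.  63.] 86.5 [136.  25.  21.]
```

View pics/c.png

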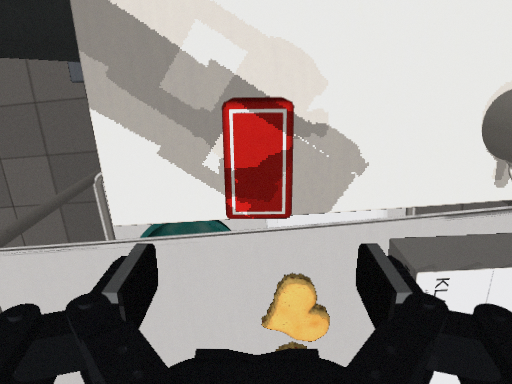

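The wrist view has the red tin upright at (258,158), centred between the fingers. Descending and gripping.

Request:
arm_command --increments '[[[0,0.001,0.03,-0.008,-1],[0,0.001,0.07,-0.008,-1],[0,0.001,0.11,-0.008,-1],[0,0.001,0.15,-0.008,-1],[0,0.001,0.18,-0.008,-1],[0,0.001,0.2,-0.008,-1],[0,0.001,0.207,-0.008,-1],[0,0.001,0.207,-0.008,-1],[0,0.001,0.207,-0.008,-1],[0,0.001,0.207,-0.008,1],[0,0.001,0.207,-0.008,1],[0,0.001,0.207,-0.008,1],[0,0.001,0.207,-0.008,1],[0,0.001,0.207,-0.008,1],[0,0.001,0.207,-0.008,1],[0,0.001,0.207,-0.008,1],[0,0.001,0.207,-0.008,1]]]'

```text
time: 4.38
ee_pos: [0.4406, -0.2824, 0.0423]
tool_rot: [[0.062, 0.998, 0.002], [0.998, -0.062, -0.001], [-0.001, 0.002, -1.0]]
force: [0.5, 0.5, 5.7]
finger_gap: 0.0612
finger_force: 66.7
```

Request:
arm_command --increments '[[[0,0,-0.01,0,1],[0,0,-0.025,0,1],[0,0,-0.04,0,1],[0,0,-0.055,0,1],[0,0,-0.06,0,1],[0,0,-0.06,0,1],[0,0,-0.06,0,1],[0,0,-0.06,0,1],[0,0,-0.06,0,1],[0,0,-0.06,0,1],[0,0,-0.06,0,1],[0,0,-0.06,0,1]]]'

```text
time: 5.88
ee_pos: [0.44, -0.282, 0.1013]
tool_rot: [[0.062, 0.998, 0.0], [0.998, -0.062, 0.0], [0.0, 0.0, -1.0]]
force: [0.1, 0.2, -2.1]
finger_gap: 0.0617
finger_force: 66.3
```

```bash
python3 -c "
from h import *
for i in range(5):
    read_camera('wrist'); s=telemetry.observe(); print(np.round(s['force'],2),s['ee_pos'],s['finger_gap'],s['finger_force'],np.round(s['effort'],2))"
```

```text
[-0.13  0.24 -2.3 ] [ 0.44000803 -0.28206241  0.10131842] 0.06120511458293545 66.25154580920935 [ -0.   -40.61 -34.6    0.     0.    -0.  ]
[ 0.47  0.87 -1.93] [ 0.44002541 -0.28205614  0.10133015] 0.061545174682394156 66.25274720136076 [ -0.   -40.61 -34.6    0.     0.     0.  ]
[ 0.18 -1.09 -2.32] [ 0.44003218 -0.28204704  0.10132853] 0.061306790864333535 66.25231162179261 [ -0.   -40.61 -34.6    0.     0.     0.  ]
[ 0.82 -0.5  -2.38] [ 0.4400164  -0.28206505  0.10133179] 0.06164167840776532 66.2535646604374 [ -0.   -40.62 -34.6    0.     0.    -0.  ]
[ 0.34  0.4  -2.4 ] [ 0.44001825 -0.28206073  0.10131716] 0.06123336585530871 66.25140158459544 [ -0.   -40.62 -34.6    0.     0.     0.  ]
```

The red tin reads about 2.3 N (roughly 0.22 kg), so it's light. Putting it down.

Request:
arm_command --increments '[[[0,0,0.012,0,1],[0,0,0.028,0,1],[0,0,0.042,0,1],[0,0,0.05,0,1],[0,0,0.054,0,1],[0,0,0.057,0,1],[0,0,0.059,0,1],[0,0,0.0595,0,1],[0,0,0.0595,0,1],[0,0,0.0595,0,1]]]'

```text
time: 7.38
ee_pos: [0.4402, -0.2822, 0.0423]
tool_rot: [[0.062, 0.998, 0.001], [0.998, -0.062, -0.0], [-0.0, 0.001, -1.0]]
force: [-1.7, 0.7, 2.7]
finger_gap: 0.0613
finger_force: 66.3
```

Contact made gently. Releasing and rising.

Request:
arm_command --increments '[[[0,0,0,0,-1],[0,0,0,0,-1],[0,0,0,0,-1],[0,0,0,0,-1],[0,0,0,0,-1],[0,0,-0.01,0,-1],[0,0,-0.03,0,-1],[0,0,-0.06,0,-1],[0,0,-0.1,0,-1],[0,0,-0.15,0,-1],[0,0,-0.19,0,-1],[0,0,-0.205,0,-1],[0,0,-0.205,0,-1],[0,0,-0.205,0,-1]]]'

```text
time: 9.12
ee_pos: [0.4395, -0.2817, 0.2447]
tool_rot: [[0.062, 0.998, -0.003], [0.998, -0.062, 0.002], [0.002, -0.003, -1.0]]
force: [-0.5, -0.1, 0.5]
finger_gap: 0.0856
finger_force: 0.0
```

```bash
python3 w.py red_tin
```

```text
9.125 [ 0.4395 -0.2817  0.2447] R [[0.062, 0.998, -0.003], [0.998, -0.062, 0.002], [0.002, -0.003, -1.0]] F [-0.5  -0.1   0.49] gap 0.0856
red_tin 0.68 [258. 157.] 8488 z 0.0718 rect [ 440.  -280.6] [110.  63.] 86.7 [135.  25.  21.]
```

Red stands where it was. Now to the blue tin.

Request:
arm_command --increments '[[[0.02,-0.001,0,0,-1],[0.06,-0.003,0,-0.04,-1],[0.11,-0.006,0,-0.08,-1],[0.16,-0.008,0,-0.12,-1],[0.21,-0.011,0,-0.16,-1],[0.26,-0.0135,0,-0.2,-1],[0.31,-0.016,0,-0.24,-1],[0.36,-0.019,0,-0.28,-1],[0.41,-0.021,0,-0.32,-1],[0.46,-0.024,0,-0.36,-1],[0.51,-0.0265,0,-0.4,-1],[0.56,-0.029,0,-0.41,-1],[0.6,-0.031,0,-0.41,-1],[0.625,-0.032,0,-0.41,-1],[0.632,-0.033,0,-0.41,-1],[0.632,-0.033,0,-0.41,-1],[0.632,-0.033,0,-0.41,-1],[0.632,-0.033,0,-0.41,-1]]]'

```text
time: 11.48
ee_pos: [0.4464, 0.3501, 0.247]
tool_rot: [[-0.34, 0.94, 0.0], [0.94, 0.34, 0.0], [-0.0, 0.0, -1.0]]
force: [0.2, -0.5, 0.1]
finger_gap: 0.0852
finger_force: 0.0
```

```bash
python3 w.py blue_tin pics/d.png
```

```text
11.475 [0.4464 0.3501 0.247 ] R [[-0.34, 0.94, 0.0], [0.94, 0.34, 0.0], [-0.0, 0.0, -1.0]] F [ 0.24 -0.51  0.14] gap 0.0852
blue_tin 0.77 [432.  89.] 10343 z 0.0717 rect [576.5 466.6] [ 62. 110.] 84.4 [220. 131.  27.]
blue_tin 0.72 [256. 148.] 8388 z 0.0718 rect [445.9 357.2] [ 63. 110.] 19.2 [ 28.  65. 115.]
blue_tin 0.7 [280.  11.] 1709 z 0.0704 rect [417.9 477.3] [63. 13.] 19.7 [163.  86.  20.]
```

View pics/d.png

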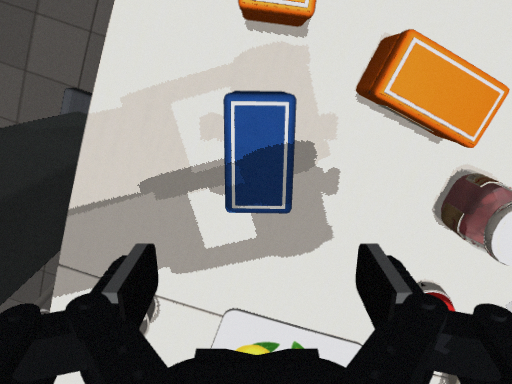

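The blue tin is at (258,152), standing clear of the oranges at (430,88) and (278,10). The trace fix is (0.446, 0.357). Descending on it.

Request:
arm_command --increments '[[[0.004,0.001,0.03,0.012,-1],[0.007,0.002,0.07,0.012,-1],[0.007,0.002,0.11,0.012,-1],[0.007,0.002,0.15,0.012,-1],[0.007,0.002,0.18,0.012,-1],[0.007,0.002,0.2,0.012,-1],[0.007,0.002,0.206,0.012,-1],[0.007,0.002,0.206,0.012,-1],[0.007,0.002,0.206,0.012,-1],[0.007,0.002,0.206,0.012,1],[0.007,0.002,0.206,0.012,1],[0.007,0.002,0.206,0.012,1],[0.007,0.002,0.206,0.012,1],[0.007,0.002,0.206,0.012,1],[0.007,0.002,0.206,0.012,1],[0.007,0.002,0.206,0.012,1],[0.007,0.002,0.206,0.012,1]]]'

```text
time: 13.7
ee_pos: [0.4459, 0.3583, 0.0418]
tool_rot: [[-0.33, 0.944, 0.001], [0.944, 0.33, 0.001], [0.0, 0.001, -1.0]]
force: [-2.5, -2.4, 5.3]
finger_gap: 0.0609
finger_force: 69.9
```

Request:
arm_command --increments '[[[0,0,-0.01,0,1],[0,0,-0.025,0,1],[0,0,-0.04,0,1],[0,0,-0.055,0,1],[0,0,-0.06,0,1],[0,0,-0.06,0,1],[0,0,-0.06,0,1],[0,0,-0.06,0,1],[0,0,-0.06,0,1],[0,0,-0.06,0,1],[0,0,-0.06,0,1],[0,0,-0.06,0,1]]]'

```text
time: 15.2
ee_pos: [0.4457, 0.3581, 0.1008]
tool_rot: [[-0.33, 0.944, 0.0], [0.944, 0.33, -0.0], [-0.0, 0.0, -1.0]]
force: [-0.2, 0.3, -8.1]
finger_gap: 0.0612
finger_force: 68.5
```

```bash
python3 -c "
from h import *
for i in range(3):
    im,d=read_camera('side'); s=telemetry.observe(); print(s['time'],np.round(s['force'],2),s['ee_pos'],s['finger_gap'],s['finger_force'])
print(s['tool_rot'])
im,d=read_camera('scene')
for c in ['scene','side']:
    im,d=read_camera(c); W=cloud(c,d); r=trace(c,'lemon_board')[0]; P=W[r['region']&(d>0)]; P=P[P[:,2]<.02]; print(c,r['score'],cv2.minAreaRect((P[:,:2]*1000).astype(np.float32)),np.median(P[:,2]))
"
```

```text
15.25 [-0.09  0.29 -6.89] [0.44573959 0.35805568 0.10081115] 0.06156175221482673 68.54252457618713
15.3 [ 0.31  0.35 -6.95] [0.44575122 0.35806389 0.10083872] 0.061058678221654804 68.54161262512207
15.35 [-0.62 -0.13 -7.15] [0.44574097 0.35806332 0.10081431] 0.06156589856210784 68.54341506958008
[[-3.29734005e-01  9.44073873e-01  8.66303037e-05]
 [ 9.44073877e-01  3.29734005e-01  1.93173037e-05]
 [-1.03279953e-05  8.81549786e-05 -9.99999996e-01]]
scene 0.59 ((581.9837646484375, 65.97673034667969), (206.75497436523438, 178.06019592285156), 0.8896036148071289) 0.006499672374237653
side 0.74 ((584.08544921875, 63.75328826904297), (179.72882080078125, 211.6202392578125), 89.40037536621094) 0.0043719610096631945
```

The blue tin reads about 7 N (0.71 kg), so blue is heavier. Carrying it over the board centre (0.577, 0.059), turned to line up with the board.

Request:
arm_command --increments '[[[0,0,-0.01,0,1],[-0.01,0.001,-0.03,0.02,1],[-0.03,0.0025,-0.045,0.05,1],[-0.06,0.005,-0.05,0.09,1],[-0.095,0.0075,-0.05,0.13,1],[-0.13,0.01,-0.05,0.17,1],[-0.165,0.013,-0.05,0.21,1],[-0.2,0.0155,-0.05,0.25,1],[-0.235,0.0185,-0.05,0.29,1],[-0.265,0.021,-0.05,0.32,1],[-0.29,0.023,-0.05,0.336,1],[-0.31,0.0245,-0.05,0.336,1],[-0.32,0.025,-0.05,0.336,1],[-0.325,0.0255,-0.05,0.336,1],[-0.325,0.0255,-0.05,0.336,1],[-0.325,0.0255,-0.05,0.336,1],[-0.325,0.0255,-0.05,0.336,1]]]'

```text
time: 17.73
ee_pos: [0.5768, 0.0602, 0.1508]
tool_rot: [[-0.001, 1.0, -0.0], [1.0, 0.001, 0.0], [0.0, -0.0, -1.0]]
force: [0.2, -0.1, -6.5]
finger_gap: 0.0608
finger_force: 68.5
```

Run:
```python
from h import *
s=telemetry.observe(); print(s["time"],s["ee_pos"],s["tool_rot"],s["force"],s["finger_gap"])
im,d=read_camera("wrist"); W=cloud("wrist",d); cv2.imwrite("pics/e.png",im[...,::-1])
# board surface: points 2-9 mm high within reach of the board
m=(d>0)&(W[...,2]>.0035)&(W[...,2]<.008)&(abs(W[...,0]-.577)<.12)&(abs(W[...,1]-.059)<.11)
P=W[m]; print(m.sum(),P.min(0),P.max(0),cv2.minAreaRect((P[:,:2]*1000).astype(np.float32)))
```

```text
17.725 [0.57682445 0.06017959 0.15081413] [[-7.95162192e-04  9.99999684e-01 -2.55088547e-05]
 [ 9.99999679e-01  7.95164619e-04  9.52805271e-05]
 [ 9.53007807e-05 -2.54330830e-05 -9.99999995e-01]] [ 0.21263858 -0.12697359 -6.45267559] 0.06081367705711993
21413 [ 0.48010065 -0.01346764  0.00350013] [0.68102382 0.1462417  0.00749599] ((580.4874267578125, 65.72489166259766), (200.08206176757812, 160.07785034179688), 0.517302930355072)
```

View pics/e.png

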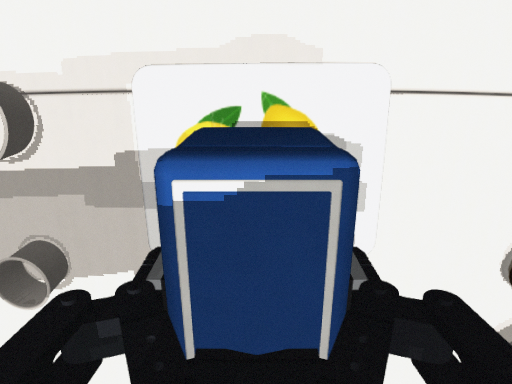

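The board's far edge is at row 65, with the tin held over it. The wrist view puts the board centre 2–3 mm farther in +x and +y than my earlier fix. I'll correct for that and lower gently.

Request:
arm_command --increments '[[[0.001,0.001,0.015,0,1],[0.002,0.003,0.04,0,1],[0.002,0.003,0.065,0,1],[0.002,0.003,0.082,0,1],[0.002,0.003,0.092,0,1],[0.002,0.003,0.097,0,1],[0.002,0.003,0.1,0,1],[0.002,0.003,0.102,0,1],[0.002,0.003,0.103,0,1],[0.002,0.003,0.104,0,1],[0.002,0.003,0.104,0,1],[0.002,0.003,0.104,0,1]]]'

```text
time: 19.27
ee_pos: [0.5802, 0.0616, 0.0471]
tool_rot: [[0.0, 1.0, 0.001], [1.0, -0.0, -0.0], [-0.0, 0.001, -1.0]]
force: [0.2, -0.4, -5.9]
finger_gap: 0.0613
finger_force: 68.7
```

Request:
arm_command --increments '[[[0,0,0.0005,0,1],[0,0,0.001,0,1],[0,0,0.001,0,1],[0,0,0.001,0,1]]]'

```text
time: 19.77
ee_pos: [0.5802, 0.0616, 0.047]
tool_rot: [[-0.0, 1.0, 0.001], [1.0, 0.0, -0.0], [-0.0, 0.001, -1.0]]
force: [-5.0, -0.3, 3.2]
finger_gap: 0.0612
finger_force: 69.6
```

Seated. Releasing and rising straight up.

Request:
arm_command --increments '[[[0,0,0,0,-1],[0,0,0,0,-1],[0,0,0,0,-1],[0,0,0,0,-1],[0,0,0,0,-1],[0,0,-0.01,0,-1],[0,0,-0.03,0,-1],[0,0,-0.06,0,-1],[0,0,-0.1,0,-1],[0,0,-0.14,0,-1],[0,0,-0.18,0,-1],[-0.03,0,-0.195,0,-1],[-0.05,0,-0.2,0,-1],[-0.05,0,-0.2,0,-1],[-0.05,0,-0.2,0,-1]]]'

```text
time: 21.65
ee_pos: [0.5796, 0.012, 0.2449]
tool_rot: [[0.0, 1.0, -0.002], [1.0, -0.0, 0.0], [0.0, -0.002, -1.0]]
force: [0.4, 1.0, -0.2]
finger_gap: 0.0851
finger_force: 0.0
```

Run:
```python
from w import *
look("blue_tin","pics/f.png")
im,d=read_camera("wrist"); W=cloud("wrist",d)
m=(d>0)&(W[...,2]>.0035)&(W[...,2]<.008)&(abs(W[...,0]-.579)<.12)&(abs(W[...,1]-.061)<.11)
n=cv2.morphologyEx(m.astype(np.uint8),cv2.MORPH_OPEN,np.ones((5,5)))>0
P=W[n]; print(P.min(0),P.max(0),cv2.minAreaRect((P[:,:2]*1000).astype(np.float32)))
im,d=read_camera("scene"); cv2.imwrite("pics/g.png",im[...,::-1])
```

```text
21.65 [0.5796 0.012  0.2449] R [[0.0, 1.0, -0.002], [1.0, -0.0, 0.0], [0.0, -0.002, -1.0]] F [ 0.39  1.02 -0.21] gap 0.0851
blue_tin 0.87 [257. 107.] 9701 z 0.0769 rect [580.   60.1] [ 63. 109.] 0.1 [ 30.  70. 136.]
blue_tin 0.25 [21. 61.] 2980 z 0.0361 rect [364.1 105.3] [66. 66.] 86.2 [62. 60. 57.]
[ 0.48086756 -0.01966614  0.00350112] [0.68033631 0.14586873 0.00791064] ((580.4767456054688, 63.27599334716797), (199.57443237304688, 164.44227600097656), 0.48458221554756165)
```

View pics/f.png

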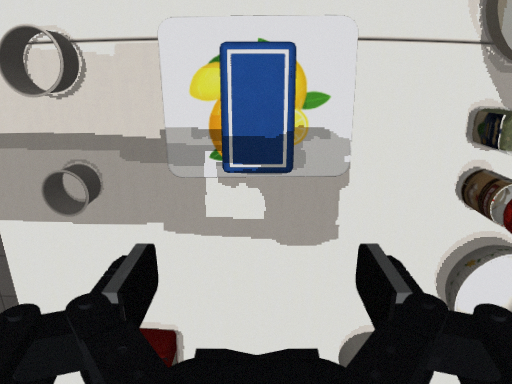

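View pics/g.png

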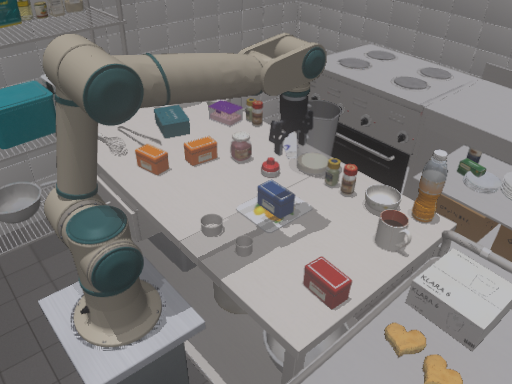

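The blue tin stands upright at (257,107), about 3 mm from the board centre. The red tin is upright on the bare table at (328,281) in the scene view, and everything else is where it was. The arm is touching nothing.

```bash
python3 -c "
from cell import sign_off
print(sign_off())"
```

```text
the job is handed in; nothing more can be done
None
```

The blue tin was the heavier one (about 0.7 kg against 0.22 kg for red) and now stands within about 3 mm of the lemon board's centre; the red tin is back on the bare table, and the job is handed in.

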